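Gauge a turned plug in the stepped bore gauge

ROBOT

A 6-joint arm with a two-finger parallel gripper is mounted at the origin on the work surface. World frame = base frame: x ahead of the robot, y to its left, z up, the work surface at z = 0. Lengths are in mm, angles in rad, forces in N, time in s.
With the tool pointing down it reaches from about 400 to 925 mm from the base axis. Payload 12.5 kg.
Tool frame: the origin (TCP) lies at the very end of the fingers, on their centre line; the grasp point (between the pads) lies 19 mm behind it; z points along the fingers, y is the direction in which the jaws open and shut (so a half turn about z gives the same grasp; the last joint's range is limited). The gripper opens to 95 mm and grips with 3 to 60 N. Pads are 20 mm wide; open, the fingers measure 119 mm over their backs; the gripper's body (75 mm by 180 mm) begins 59 mm behind the grasp point.
Start: joints at [1.101, 0.491, 1.559, -0, 1.092, -0.106], TCP at [222.377, 584.119, 214.661] pointing down, gripper open.
Joint ranges: [-3.1, 3.1], [-0.84, 2.19], [0.05, 2.79], [-1.13, 4.28], [0.06, 2.93], [-2.69, 2.69]. Speed limits (rad/s): [2.22, 2.22, 2.79, 3.14, 3.14, 3.14].

INTERFACE

Orientations are given as [roll, pitch, yaw] about the fixed x, y, z axes, in that order (R = Rz(yaw) Ry(pitch) Rx(roll)).
In Python, from cell import env gives the robot as it stands.
- The arm moves only by the shell command python3 -m pendant 'ROWS'. ROWS is JSON, a list that holds one entry, the list of rows, each a list of 5 numbers: the opening, from 0 (shut) to 1 (fully open), then the shift along the tool's x, y, z in m, then the turn about the tool's z in rad. A call has exactly 8 rows; each row is the pose to reach, as a shift and turn from the pose commanded when the call began, along the tool's axes at that moment; what a row does not reach only later rows make up. A row lasts 1/10 s, in which the tool goes at most 50 mm and 8.59 degrees, less where a joint would pass 70% of its speed; a pose out of reach is approached as far as the arm can. A call with a gripper value outside its range is refused whole. The fingers move at their own pace and stop on an object; the grip force is fixed at half the most. Time passes only in rows, so rows that repeat a pose let the fingers close, or fill a call up. It gives the time, the measured TCP pose, the force and the opening at its end, in the units of the state.
- env.state(): the state, without advancing time (a new reading comes with each control period).
- env.read_camera(name): name is "side" or "top" or "wrist"; returns a dict with "image" (400x640x3 uint8, blue, green, red), "range_z" (400x640 float32, mm along the optical axis (not along the pixel's ray), 0 where there is no reading), "fx", "fy", "cx", "cy" (pixels), "rvec" (rotation vector, rad) and "tvec" (3), from world to camera coordinates, as OpenCV has them; the wrist camera has in their place "tool_from_camera" (4x4, takes a point from camera to tool coordinates, whose origin is the TCP and whose axes are the flange's). Camera axes: x right, y down, z forward; pixel columns grow to the right and rows downward; lengths in mm; the calibration is good to about 2 mm. A picture is of the moment at which its call begins: read the wrist's pose just before it.
- env.job_done(): hands the job in, once; it reports no verdict.
The state is a dict: "t": time; "joints": joint angles; "qvel": joint speeds; "tau": joint torques, N m; "eef_pos": TCP position; "tcp_rot": TCP orientation; "ft_force": force on the tool from outside, world axes, zero at the start; "moment": the same for the moment, N m; "opening": opening from 0.0 (shut) to 1.0 (fully open).
Only numpy, scipy, OpenCV 4.12 (cv2) and the standard library are available. Lean on these libraries where they do the work, as an engineer would, in place of code of your own. Each camera call takes 0.05 s, during which the arm holds its last target. There are 200 camera calls.

TASK

Find the size of the brass plug that stands on the black pad: lower it lightly onto the smallest bore of the stepped gauge first, then onto each next larger bore in turn, feeling carefully each time whether it goes in, and leave it standing fully home, collar flat on the step, in the first bore it enters. Press gently, under 25 newtons, never let it into a bigger bore than that one, and leave the two plugs in the wooden tray, the pen cup and the brush alone.

Things in the scene. Friction and masses are not known exactly. Their poses are not given: they have to be found in the camera images.
- plug_a: one of three look-alike brass plugs, 58 mm tall, 0.12 to 0.2 kg. Origin: centre of the underside, z up its axis. Upwards: a round spigot 10 mm long (28 to 36 mm across: differs, to be found by trying; 1 mm chamfer at its foot), a collar 48 mm across, 4 mm thick, a round black knob 22 mm across, 44 mm tall, orange band near its top. One plug stands on the black pad, two in the tray; which is where varies
- plug_b: one of three look-alike brass plugs, 58 mm tall, 0.12 to 0.2 kg. Origin: centre of the underside, z up its axis. Upwards: a round spigot 10 mm long (28 to 36 mm across: differs, to be found by trying; 1 mm chamfer at its foot), a collar 48 mm across, 4 mm thick, a round black knob 22 mm across, 44 mm tall, orange band near its top. One plug stands on the black pad, two in the tray; which is where varies
- plug_c: one of three look-alike brass plugs, 58 mm tall, 0.12 to 0.2 kg. Origin: centre of the underside, z up its axis. Upwards: a round spigot 10 mm long (28 to 36 mm across: differs, to be found by trying; 1 mm chamfer at its foot), a collar 48 mm across, 4 mm thick, a round black knob 22 mm across, 44 mm tall, orange band near its top. One plug stands on the black pad, two in the tray; which is where varies
- gauge: fixed, rigid aluminium staircase block on a dark steel foot 76 x 254 x 8 mm; four steps, each 60 (gauge x) by 56 mm (gauge y), side by side along gauge y, tops 26, 30, 34 and 38 mm above the table, rising with bore size towards gauge +y. Each has a round blind bore, 14 mm deep, in its middle. Origin: centre of the foot's underside
- bore0 (a point): centre of the mouth of the smallest bore, 25 mm in diameter, at the top of its step (26 mm above the table); axes as the gauge's. A plug that fits has 1 mm of play in diameter and goes down until its collar lies on the step; one that does not fit stays on the rim. No plug fits the smallest bore; each fits one of the other three first, and all larger ones
- bore1 (a point): centre of the mouth of the second bore, 29 mm in diameter, at the top of its step (30 mm above the table); axes as the gauge's. A plug that fits has 1 mm of play in diameter and goes down until its collar lies on the step; one that does not fit stays on the rim. No plug fits the smallest bore; each fits one of the other three first, and all larger ones
- bore2 (a point): centre of the mouth of the third bore, 33 mm in diameter, at the top of its step (34 mm above the table); axes as the gauge's. A plug that fits has 1 mm of play in diameter and goes down until its collar lies on the step; one that does not fit stays on the rim. No plug fits the smallest bore; each fits one of the other three first, and all larger ones
- bore3 (a point): centre of the mouth of the largest bore, 37 mm in diameter, at the top of its step (38 mm above the table); axes as the gauge's. A plug that fits has 1 mm of play in diameter and goes down until its collar lies on the step; one that does not fit stays on the rim. No plug fits the smallest bore; each fits one of the other three first, and all larger ones
- pad: fixed black rubber pad, 80 x 80 x 6 mm, on which the plug to be gauged stands (underside 6 mm above the table). Origin: centre of its underside
- tray_mid (a point): centre of the floor, 6 mm above the table, of a fixed pale wooden tray 90 (x) x 160 (y) mm outside, walls 6 mm thick and 24 mm high, with the other two plugs in it: leave these there
- pen_cup: orange pen cup, 72 mm across, 90 mm tall (pens to 145 mm), loose: leave alone. Origin: centre of its underside
- brush: hand brush 145 mm long, lying flat beside the gauge, loose: leave alone. Origin: about its middle, underside
Things that resemble listed ones, but are neither listed nor needed, are in the scene too. Leave any blue look-alike of the plug_c alone.

How it is judged (in metres and radians):
On the way, in this order (a step that is already met when the one before it is completed fails the run):
1. the plug is tried on the smallest bore: it rests on that bore's rim, centred within 5 mm, with more than 1 N (((horizontal distance between plug_b and bore0 below 0.005 m and z of plug_b in the frame of bore0 below 0.006 m and contact force between plug_b and gauge above 1 N) or (horizontal distance between plug_c and bore0 below 0.005 m and z of plug_c in the frame of bore0 below 0.006 m and contact force between plug_c and gauge above 1 N) or (horizontal distance between plug_a and bore0 below 0.005 m and z of plug_a in the frame of bore0 below 0.006 m and contact force between plug_a and gauge above 1 N))), for 0.1 s.
2. the plug is tried on the second bore: it rests on its rim (centred within 5 mm, more than 1 N), or, if it fits there, it enters by more than 3 mm (((horizontal distance between plug_b and bore1 below 0.005 m and z of plug_b in the frame of bore1 below -0.003 m) or (horizontal distance between plug_c and bore1 below 0.005 m and z of plug_c in the frame of bore1 below 0.006 m and contact force between plug_c and gauge above 1 N) or (horizontal distance between plug_a and bore1 below 0.005 m and z of plug_a in the frame of bore1 below 0.006 m and contact force between plug_a and gauge above 1 N))), for 0.1 s.
3. if it fitted the second bore it is fully home there and let go; else it is tried on the third bore: it rests on its rim, or, if it fits there, enters by more than 3 mm ((((horizontal distance between plug_b and bore1 below 0.004 m and z of plug_b in the frame of bore1 below -0.0085 m and angle between plug_b's own z axis and vertical below 0.06 rad) and (linear speed of plug_b below 0.02 m/s and contact force between plug_b and the fingers below 0.1 N)) or (horizontal distance between plug_c and bore2 below 0.005 m and z of plug_c in the frame of bore2 below -0.003 m) or (horizontal distance between plug_a and bore2 below 0.005 m and z of plug_a in the frame of bore2 below 0.006 m and contact force between plug_a and gauge above 1 N))), for 0.1 s.
At the end, for the whole second after the job is handed in: the plug from the pad stands in the smallest bore that takes it: centred within 4 mm, collar within 1.5 mm of the step's top, upright within 0.06 rad, let go and at rest; the other two plugs stand upright in the wooden tray ((((horizontal distance between plug_b and bore1 below 0.004 m and z of plug_b in the frame of bore1 below -0.0085 m and angle between plug_b's own z axis and vertical below 0.06 rad) and (linear speed of plug_b below 0.02 m/s and contact force between plug_b and the fingers below 0.1 N) and (horizontal distance between plug_c and tray_mid below 0.065 m and height (world z) of plug_c below 0.02 m and angle between plug_c's own z axis and vertical below 0.15 rad) and (horizontal distance between plug_a and tray_mid below 0.065 m and height (world z) of plug_a below 0.02 m and angle between plug_a's own z axis and vertical below 0.15 rad)) or ((horizontal distance between plug_c and bore2 below 0.004 m and z of plug_c in the frame of bore2 below -0.0085 m and angle between plug_c's own z axis and vertical below 0.06 rad) and (linear speed of plug_c below 0.02 m/s and contact force between plug_c and the fingers below 0.1 N) and (horizontal distance between plug_b and tray_mid below 0.065 m and height (world z) of plug_b below 0.02 m and angle between plug_b's own z axis and vertical below 0.15 rad) and (horizontal distance between plug_a and tray_mid below 0.065 m and height (world z) of plug_a below 0.02 m and angle between plug_a's own z axis and vertical below 0.15 rad)) or ((horizontal distance between plug_a and bore3 below 0.004 m and z of plug_a in the frame of bore3 below -0.0085 m and angle between plug_a's own z axis and vertical below 0.06 rad) and (linear speed of plug_a below 0.02 m/s and contact force between plug_a and the fingers below 0.1 N) and (horizontal distance between plug_b and tray_mid below 0.065 m and height (world z) of plug_b below 0.02 m and angle between plug_b's own z axis and vertical below 0.15 rad) and (horizontal distance between plug_c and tray_mid below 0.065 m and height (world z) of plug_c below 0.02 m and angle between plug_c's own z axis and vertical below 0.15 rad)))); the robot touches nothing.
It fails at once if a plug is pressed on the gauge with more than 25 N (contact force between any of plug_b, plug_c, plug_a and gauge above 25 N).
It fails at once if a plug enters (by more than 3 mm) a bore bigger than the smallest that takes it ((horizontal distance between plug_b and bore2 below 0.005 m and z of plug_b in the frame of bore2 below -0.003 m) or (horizontal distance between plug_b and bore3 below 0.005 m and z of plug_b in the frame of bore3 below -0.003 m) or (horizontal distance between plug_c and bore3 below 0.005 m and z of plug_c in the frame of bore3 below -0.003 m)).
It fails at once if the arm or the fingers push on the gauge with more than 25 N (contact force between any of the arm, the fingers and gauge above 25 N).
It fails at once if the pen cup or the brush is moved by more than 20 mm (distance of any of pen_cup, brush from where it was at the start of the episode above 0.02 m).
It also fails if it takes over 72 s, if anything falls off the work surface, if the arm or the gripper's body presses on something with over 40 N, if the wrist force passes 120 N, or if a joint passes its speed limit or range.

## Working session

There is one attempt and no reset: what is moved stays moved. The work goes in short steps, Python scripts to look and compute and a shell command to move; the robot and the scene stay as the last step left them, time stands still between calls to the robot, and variables do not carry over. Pictures are saved under pics/ and viewed, about 8 in all and at most 12, crops included, and the job is handed in when it is done.

```bash
mkdir -p pics; ls; cat > h.py <<'E'
import numpy as np, cv2
from cell import env
def cam(n):
    s=env.state(); c=env.read_camera(n); c['s']=s
    if n!='wrist':
        R=cv2.Rodrigues(np.array(c['rvec'],float))[0]; t=np.array(c['tvec'],float).reshape(3)
        c['T']=(R.T,-R.T@t)
    else:
        M=np.array(c['tool_from_camera'],float)
        r,p,y=s['tcp_rot']
        from scipy.spatial.transform import Rotation as Ro
        R=Ro.from_euler('xyz',[r,p,y]).as_matrix()
        c['T']=(R@M[:3,:3],R@M[:3,3]+np.array(s['eef_pos']))
    return c
def pts(c):
    v,u=np.mgrid[0:400,0:640]; z=c['range_z']
    P=np.stack([(u-c['cx'])/c['fx']*z,(v-c['cy'])/c['fy']*z,z],-1)
    return P@c['T'][0].T+c['T'][1]
def onplane(c,u,v,h):
    d=c['T'][0]@np.array([(u-c['cx'])/c['fx'],(v-c['cy'])/c['fy'],1.]); o=c['T'][1]
    return o+d*(h-o[2])/d[2]
E
python3 - <<'E'
from h import *
print(env.state())
for n in('top','side'):
    c=cam(n); cv2.imwrite(f'pics/{n}0.png',c['image']); print(n,c['fx'],c['T'][1]); np.savez(f'{n}0.npz',**{k:c[k] for k in('image','range_z','fx','fy','cx','cy')},R=c['T'][0],o=c['T'][1])
E
```

```text
pics
{'t': 0.0, 'joints': array([ 1.10143220e+00,  4.91539752e-01,  1.55944634e+00, -3.48029297e-05,
        1.09166961e+00, -1.05624801e-01]), 'qvel': array([ 1.00923329e-03, -7.88454675e-05, -1.63935488e-05, -1.95633694e-03,
        1.12701981e-03,  9.32941774e-04]), 'tau': array([-9.87779349e-04, -6.12639284e+01, -2.58180428e+01,  6.93217199e-02,
        4.80815547e-02, -6.17418846e-05]), 'eef_pos': array([222.25113631, 583.89648131, 214.07511711]), 'tcp_rot': array([-3.14053228e+00, -8.13806752e-05,  2.77786934e+00]), 'ft_force': array([-0.15926121, -0.98492261,  0.61170551]), 'moment': array([-0.00581677, -0.04965565,  0.01956666]), 'opening': 0.9998984956655601}
top 405.61232054891207 [ 404.60866361    3.57008224 1053.92693162]
side 377.19771933890445 [ 306.11062476 -632.54083383  667.36543082]
```

View pics/top0.png

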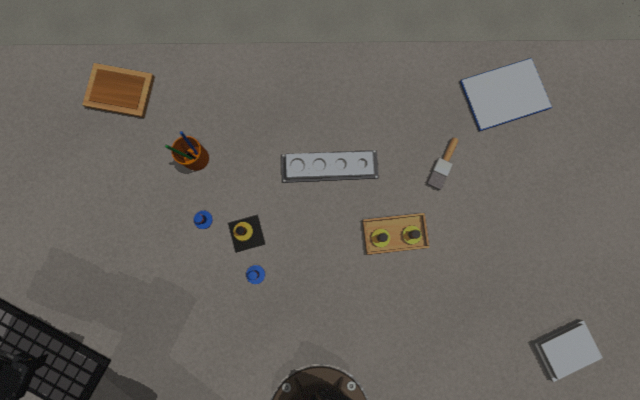

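View pics/side0.png

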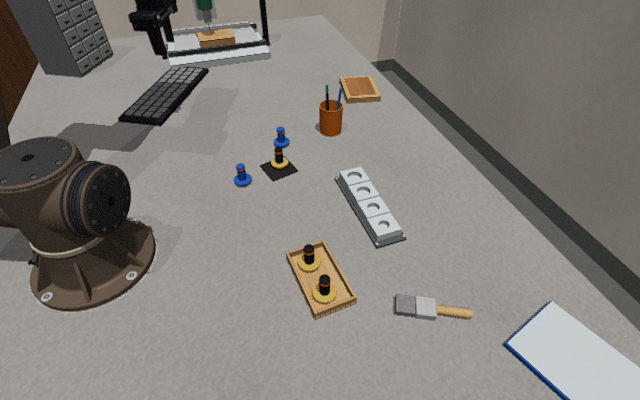

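The top view shows the only brass plug on a black pad at (242,231). The blue look-alikes are at (203,219) and (256,274), and the two brass plugs in the tray are at (380,238) and (411,234), so none of those four is the one. The gauge is at (330,165), with its smallest bore on the right at about (363,163). I'll measure these and confirm in a crop.

```bash
python3 - <<'E'
from h import *
def L(n):
    d=dict(np.load(f'{n}0.npz')); d['T']=(d['R'],d['o']); return d
c=L('top'); P=pts(c)
for nm,(u0,u1,v0,v1),h0,h1 in [('knob',(225,265,212,255),45,75),('collar',(225,265,212,255),15,27),('cup',(165,215,130,175),60,95)]:
    q=P[v0:v1,u0:u1].reshape(-1,3); q=q[(q[:,2]>h0)&(q[:,2]<h1)]; print(nm,len(q),q.mean(0),q.min(0),q.max(0))
q=P[140:190,275:385].reshape(-1,3); z=q[:,2]; print(np.histogram(z,bins=np.arange(-4,50,2)))
m=(z>22)&(z<46); r=cv2.minAreaRect(q[m][:,:2].astype(np.float32)); print('gauge',r)
for u,v,h in[(297,165,38),(319,164,34),(341,164,30),(363,163,26)]: print(onplane(c,u,v,h))
s=L('side')
for u,v,h in[(355,175,38),(363.5,190,34),(373,206,30),(384,224,26)]: print(onplane(s,u,v,h))
im=c['image']; a=cv2.resize(im[140:190,275:385],None,fx=7,fy=7,interpolation=2)[:, :770]; b=cv2.resize(im[205:285,190:270],None,fx=3,fy=3,interpolation=2)
o=np.zeros((600,780,3),np.uint8); o[:350,:770]=a; o[355:595,:240]=b
sd=cv2.resize(s['image'][140:190,230:310],None,fx=5,fy=4.8,interpolation=2); o[355:595,250:650]=sd
cv2.imwrite('pics/crop1.png',o)
E
```

```text
knob 76 [460.4054007  188.1098853   62.65318367] [450.47958119 178.38684432  45.2061678 ] [470.34619916 199.23110234  68.64994866]
collar 192 [459.866702   187.34588645  19.68441019] [437.31065864 166.97246127  15.12165872] [483.13986447 212.62057823  26.10398219]
cup 378 [654.98107233 315.68470005  79.27876265] [620.11229127 280.33256106  60.03923313] [689.96972249 351.02371326  94.5477825 ]
(array([ 442, 1051,  846,  295,  146,  241,  205,   97,   57,   55,   65,
         52,   94,  176,  251,  212,  210,  192,  174,  185,  167,  127,
         35,    4,    0,    0]), array([-4, -2,  0,  2,  4,  6,  8, 10, 12, 14, 16, 18, 20, 22, 24, 26, 28,
       30, 32, 34, 36, 38, 40, 42, 44, 46, 48]))
gauge ((628.52099609375, -34.860015869140625), (61.326446533203125, 223.59815979003906), 1.7304191589355469)
[624.77342388  47.86094687  38.        ]
[627.42176742  -8.37011797  34.        ]
[627.45890023 -65.11282835  30.        ]
[ 630.12968494 -122.47761654   26.        ]
[628.9245231   48.78881472  38.        ]
[628.98438549  -7.35025614  34.        ]
[630.05085629 -63.15616274  30.        ]
[ 631.76124429 -121.48083626   26.        ]
```

View pics/crop1.png

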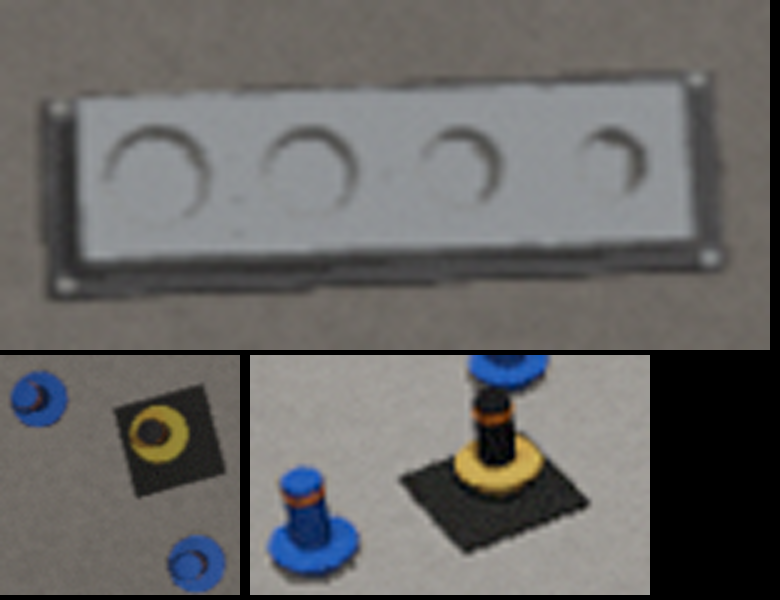

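The crop confirms it: there is one brass-collared plug with a black knob and orange band on the black pad, and both neighbours are all blue. The bores grow to the left (image), with the smallest on the right. I'll move above the plug for a near look.

```bash
cat >> h.py <<'E'
def go(x,y,z):
    s=env.state(); yw=s['tcp_rot'][2]; d=np.array([x,y,z])-s['eef_pos']; c_,s_=np.cos(yw),np.sin(yw)
    print('shift',np.round([c_*d[0]+s_*d[1], s_*d[0]-c_*d[1], -d[2]],2),'pos',np.round(s['eef_pos'],2),'F',np.round(s['ft_force'],2),'t',round(s['t'],2),'op',round(s['opening'],3),'rot',np.round(s['tcp_rot'],4))
E
python3 -c "
from h import *
go(460,187.5,150)"; python3 -m pendant '[[[1,-0.045,-0.036,0.008,0],[1,-0.091,-0.072,0.016,0],[1,-0.136,-0.107,0.024,0],[1,-0.182,-0.143,0.032,0],[1,-0.227,-0.179,0.04,0],[1,-0.273,-0.215,0.048,0],[1,-0.318,-0.25,0.056,0],[1,-0.364,-0.286,0.064,0]]]'
python3 -m pendant '[[[1,0,0,0,0],[1,0,0,0,0],[1,0,0,0,0],[1,0,0,0,0],[1,0,0,0,0],[1,0,0,0,0],[1,0,0,0,0],[1,0,0,0,0]]]'
python3 - <<'E'
from h import *
c=cam('wrist'); cv2.imwrite('pics/w1.png',c['image']); go(460,187.5,150)
P=pts(c); q=P.reshape(-1,3); print('cam',c['T'][1],c['fx'],c['cx'],c['cy'])
d=np.hypot(q[:,0]-460,q[:,1]-188)
for a,b in((56,70),(15,24)):
    m=(d<32)&(q[:,2]>a)&(q[:,2]<b); k=q[m]; print(m.sum(), k.mean(0),k.min(0),k.max(0))
E
```

```text
shift [-363.21 -285.86   64.12] pos [222.28 583.89 214.12] F [-0.74  0.08  0.36] t 0.1 op 0.998 rot [-3.1406e+00 -1.0000e-04  2.7778e+00]
t: 0.9
eef_pos: [426.9, 242.6, 159.6]
tcp_rot: [3.142, -0.0, 2.778]
ft_force: [0.5, 0.4, -0.3]
opening: 1.001
t: 1.7
eef_pos: [426.2, 244.6, 159.9]
tcp_rot: [3.141, 0.0, 2.778]
ft_force: [-0.4, 0.2, 0.4]
opening: 0.997
shift [-51.82 -41.33   9.87] pos [426.26 244.55 159.87] F [-0.21 -0.5  -0.6 ] t 1.75 op 1.0 rot [3.1415e+00 1.0000e-04 2.7781e+00]
cam [348.31168407 273.67018299 331.14798092] 301.18633052343745 316.0945669441311 196.95928297187726
443 [457.39357402 188.05532049  63.92501919] [447.53863571 176.63135159  56.1048106 ] [469.2269272  198.13276615  66.87601869]
846 [454.17728932 190.58090166  21.12962973] [435.37171653 163.49187291  16.85474888] [482.86996614 210.6993235   23.90876796]
```

View pics/w1.png

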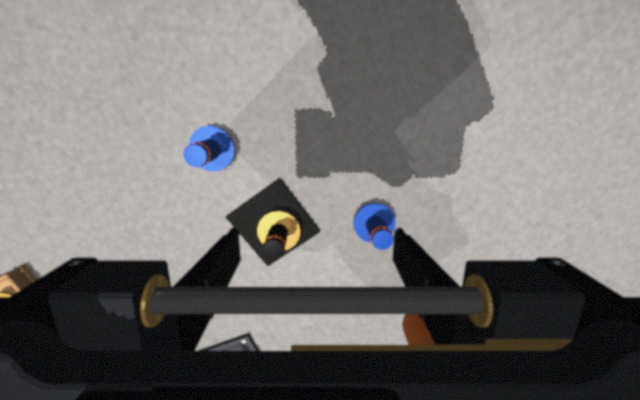

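The wrist view shows the plug at (280,230) and both blue plugs clear of the finger tracks. The first move only got part of the way, so I'll continue it to above the plug and then descend.

```bash
python3 -m pendant '[[[1,-0.017,-0.014,0.003,0],[1,-0.034,-0.028,0.006,0],[1,-0.051,-0.041,0.01,0],[1,-0.051,-0.041,0.01,0],[1,-0.051,-0.041,0.025,0],[1,-0.051,-0.041,0.045,0],[1,-0.051,-0.041,0.045,0],[1,-0.051,-0.041,0.045,0]]]'
python3 - <<'E'
from h import *
go(459,187.5,31)
c=cam('wrist'); cv2.imwrite('pics/w2.png',c['image'])
P=pts(c); q=P.reshape(-1,3)
d=np.hypot(q[:,0]-460,q[:,1]-188)
for a,b in((60,70),(15,24)):
    m=(d<32)&(q[:,2]>a)&(q[:,2]<b); k=q[m]; print(m.sum(), k.mean(0),k.min(0),k.max(0))
E
```

```text
t: 2.55
eef_pos: [459.2, 188.4, 115.2]
tcp_rot: [-3.141, -0.0, 2.778]
ft_force: [0.2, 0.6, 1.0]
opening: 1.001
shift [-0.14 -0.88 84.15] pos [459.18 188.37 115.15] F [0.21 0.59 0.98] t 2.55 op 1.001 rot [-3.1414e+00 -5.0000e-04  2.7781e+00]
588 [458.19395058 187.07235595  64.87174101] [448.38813085 176.41404048  60.05629613] [469.50245286 197.26368135  66.92800221]
1214 [453.41152242 188.99992243  21.14595498] [435.5174133  162.98752294  16.66642931] [481.94649532 210.40902814  23.94008568]
```

View pics/w2.png

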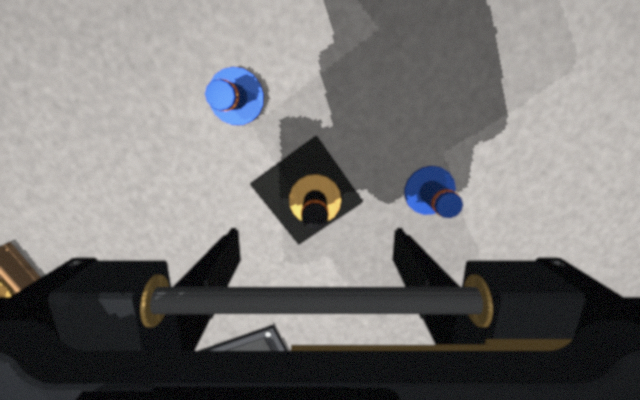

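The plug at (315,205) lies midway between the fingertips at (237,235) and (398,235). I'll descend and grip.

```bash
python3 -m pendant '[[[1,0,-0.001,0.02,0],[1,0,-0.001,0.04,0],[1,0,-0.001,0.06,0],[1,0,-0.001,0.075,0],[1,0,-0.001,0.084,0],[1,0,-0.001,0.084,0],[1,0,-0.001,0.084,0],[0.1,0,-0.001,0.084,0]]]'
python3 -m pendant '[[[0.1,0,0,0,0],[0.1,0,0,0,0],[0.1,0,0,0,0],[0.1,0,0,0,0],[0.1,0,0,0,0],[0.1,0,0,0,0],[0.1,0,0,0,0],[0.1,0,0,0,0]]]'
python3 -c "
from h import *
go(459,187.5,120)"
```

```text
t: 3.4
eef_pos: [459.5, 187.2, 31.7]
tcp_rot: [3.141, 0.001, 2.778]
ft_force: [0.6, 0.0, 0.4]
opening: 0.958
t: 4.2
eef_pos: [459.0, 187.0, 30.8]
tcp_rot: [3.142, -0.0, 2.778]
ft_force: [-0.0, 0.2, 0.3]
opening: 0.299
shift [  0.19   0.42 -89.19] pos [459.03 187.04  30.81] F [-0.02  0.16  0.33] t 4.2 op 0.299 rot [ 3.1416e+00 -1.0000e-04  2.7778e+00]
```

```bash
python3 -m pendant '[[[0.1,0,0,0,0],[0.1,0,0,0,0],[0.1,0,0,-0.005,0],[0.1,0,0,-0.02,0],[0.1,0,0,-0.04,0],[0.1,0,0,-0.06,0],[0.1,0,0,-0.08,0],[0.1,0,0,-0.08,0]]]'
python3 - <<'E'
from h import *
go(628.5,-34.9,111)
E
```

```text
t: 5.0
eef_pos: [459.9, 187.3, 113.0]
tcp_rot: [3.139, 0.003, 2.778]
ft_force: [-0.7, 0.6, -1.4]
opening: 0.229
shift [-236.63 -147.65    2.  ] pos [459.89 187.28 113.  ] F [-0.71  0.64 -1.4 ] t 5.0 op 0.229 rot [3.1393e+00 3.1000e-03 2.7778e+00]
```

The plug is held: the opening is 22 mm and about 1.4 N has come off the pad. Next I'll go to a point just past the gauge so the wrist camera sees the bores unobstructed.

```bash
python3 -m pendant '[[[0.1,-0.035,-0.018,0,0],[0.1,-0.07,-0.036,0,0],[0.1,-0.105,-0.054,0,0],[0.1,-0.14,-0.072,0,0],[0.1,-0.18,-0.09,0,0],[0.1,-0.22,-0.109,0,0],[0.1,-0.26,-0.128,0,0],[0.1,-0.297,-0.147,0,0]]]'
python3 -m pendant '[[[0.1,-0.02,-0.01,0,0],[0.1,-0.03,-0.015,0,0],[0.1,-0.03,-0.015,0,0],[0.1,-0.03,-0.015,0,0],[0.1,-0.03,-0.015,0,0],[0.1,-0.03,-0.015,0,0],[0.1,-0.03,-0.015,0,0],[0.1,-0.03,-0.015,0,0]]]'
python3 - <<'E'
from h import *
go(685,-56,111)
c=cam('wrist'); np.savez('w3.npz',**{k:c[k] for k in('image','range_z','fx','fy','cx','cy')},R=c['T'][0],o=c['T'][1])
cv2.imwrite('pics/w3.png',c['image'])
P=pts(c); q=P.reshape(-1,3)
m=(abs(q[:,0]-628)<50)&(abs(q[:,1]+35)<140)&(q[:,2]>22)&(q[:,2]<44); print(m.sum(),cv2.minAreaRect(q[m][:,:2].astype(np.float32)))
E
```

```text
t: 5.8
eef_pos: [685.1, -57.6, 109.5]
tcp_rot: [-3.141, -0.001, 2.778]
ft_force: [2.4, 0.1, -1.7]
opening: 0.223
t: 6.6
eef_pos: [706.9, -80.4, 111.0]
tcp_rot: [3.141, 0.0, 2.778]
ft_force: [-0.8, -0.1, -2.5]
opening: 0.228
shift [29.16 14.97  0.05] pos [706.94 -80.36 111.05] F [-0.83 -0.06 -2.45] t 6.6 op 0.228 rot [3.1415e+00 3.0000e-04 2.7782e+00]
20353 ((627.243408203125, -37.66582489013672), (60.209102630615234, 225.0176239013672), 1.7388452291488647)
```

View pics/w3.png

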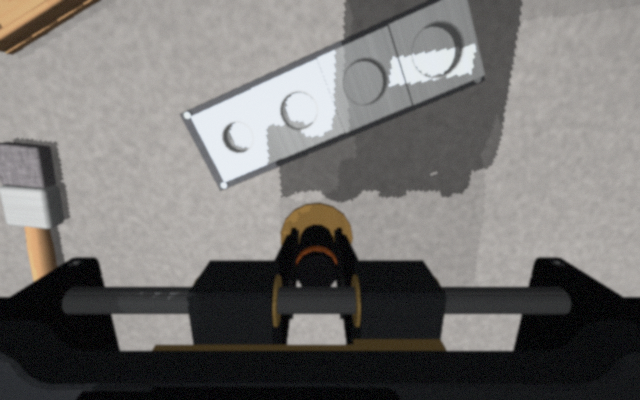

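The wrist view shows all four bores clearly: 25 mm at (239,137), 29 at (299,111), 33 at (365,82) and 37 at (437,49). The held plug's collar is at (316,235). I'll fit both from this same picture, so the calibration error cancels.

```bash
python3 - <<'E'
from h import *
from scipy.optimize import least_squares
c=dict(np.load('w3.npz')); c['T']=(c['R'],c['o']); P=pts(c); im=c['image'].astype(int)
b,g,r=im[...,0],im[...,1],im[...,2]
m=((r-b)>40)&(g-b>15); m[:195]=0;m[262:]=0;m[:,:270]=0;m[:,362:]=0
z=P[...,2][m]; print('collar px',m.sum(),'z',np.percentile(z,[5,25,50,75,95]))
# upper boundary silhouette
ed=[(u,np.where(m[:,u])[0][0]-0.5) for u in range(270,362) if m[:,u].any() and np.where(m[:,u])[0][0]<236]
for h in (96,97.5):
    q=np.array([onplane(c,u,v,h)[:2] for u,v in ed])
    for R in (24,None):
        f=lambda p:np.hypot(q[:,0]-p[0],q[:,1]-p[1])-(R or p[2])
        s=least_squares(f,[707,-80,24],loss='soft_l1',f_scale=.5); print(h,R,s.x.round(2),np.abs(s.fun).mean().round(2))
# steps by depth
q=P.reshape(-1,3); th=0.0303; ex=np.array([np.cos(th),np.sin(th)]); ey=np.array([-ex[1],ex[0]]); C=np.array([627.24,-37.67])
w=q[:,:2]-C; X=w@ex;Y=w@ey
for k in range(4):
    s=(abs(X)<24)&(abs(Y-(-84+56*k))<24)&(np.hypot(X,Y-(-84+56*k))>21)&(q[:,2]>15); print(k,'mouth',(C+ey*(-84+56*k)).round(2),'stepz',np.median(q[s][:,2]).round(2))
for (u,v),h in zip([(239,137),(299,111),(365,82),(437,49)],(26,30,34,38)): print(onplane(c,u,v,h).round(1))
cv2.imwrite('pics/c3.png',cv2.resize(c['image'][0:262,180:490],None,fx=2.5,fy=2.28,interpolation=2))
E
```

```text
collar px 1659 z [100.45092495 101.01498881 101.48465192 102.13215933 139.36084765]
96 24 [708.95 -81.86  24.  ] 0.16
96 None [708.76 -81.78  23.82] 0.16
97.5 24 [708.51 -81.7   24.  ] 0.17
97.5 None [708.11 -81.54  23.63] 0.16
0 mouth [ 629.78 -121.63] stepz 208.5
1 mouth [628.09 -65.66] stepz 31.08
2 mouth [626.39  -9.68] stepz 35.02
3 mouth [624.7   46.29] stepz 39.06
[ 630.4 -121.    26. ]
[628.8 -65.9  30. ]
[627.  -10.1  34. ]
[624.2  45.9  38. ]
```

View pics/c3.png

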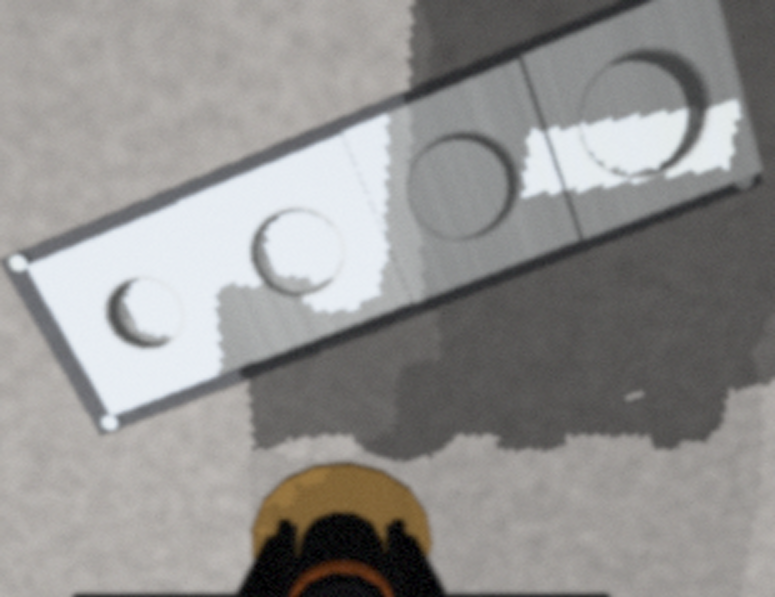

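The readings agree to within about 0.7 mm. Averaged, bore0 is (630.1,-121.3), bore1 (628.5,-65.8), bore2 (626.7,-9.9) and bore3 (624.5,46.1). The plug's centre sits (+1.9,-1.4) from the TCP and its underside is 24.8 below it. I'll go to hover over bore0.

```bash
python3 -c "
from h import *
go(628.2,-119.9,60)"; python3 -m pendant '[[[0.1,0.02,0.003,0,0],[0.1,0.04,0.006,0,0],[0.1,0.0595,0.009,0,0],[0.1,0.0595,0.009,0.01,0],[0.1,0.0595,0.009,0.025,0],[0.1,0.0595,0.009,0.04,0],[0.1,0.0595,0.009,0.05,0],[0.1,0.0595,0.009,0.05,0]]]'
python3 -m pendant '[[[0.1,0,0,0,0],[0.1,0,0,0,0],[0.1,0,0,0,0],[0.1,0,0,0,0],[0.1,0,0,0,0],[0.1,0,0,0,0],[0.1,0,0,0,0],[0.1,0,0,0,0]]]'
python3 - <<'E'
from h import *
go(628.2,-119.9,53)
c=cam('wrist'); cv2.imwrite('pics/w4.png',c['image'][60:270,150:480].repeat(2,0).repeat(2,1)); go(628.2,-119.9,53)
c=cam('side'); cv2.imwrite('pics/s4.png',cv2.resize(c['image'][120:270,300:460],None,fx=4,fy=4,interpolation=2))
E
```

```text
shift [ 59.55 -64.85  51.  ] pos [706.92 -80.46 111.  ] F [-0.05 -1.12 -1.93] t 6.65 op 0.225 rot [3.1414e+00 1.0000e-04 2.7781e+00]
t: 7.45
eef_pos: [654.4, -51.4, 58.7]
tcp_rot: [-3.141, -0.002, 2.777]
ft_force: [0.1, -0.3, -1.8]
opening: 0.23
t: 8.25
eef_pos: [654.6, -51.2, 60.9]
tcp_rot: [3.141, 0.0, 2.778]
ft_force: [0.1, 0.1, -1.4]
opening: 0.227
shift [  0.21 -73.64   7.86] pos [654.6  -51.16  60.86] F [ 0.11  0.06 -1.44] t 8.25 op 0.227 rot [3.1415 0.     2.7778]
shift [  0.22 -73.63   7.87] pos [654.61 -51.16  60.87] F [-0.25  0.35 -2.05] t 8.3 op 0.226 rot [3.1415e+00 1.0000e-04 2.7778e+00]
```

View pics/s4.png

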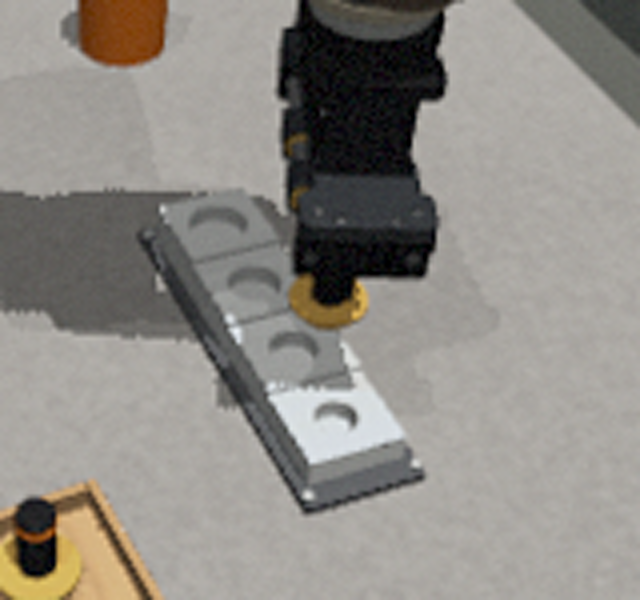

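I typed those rows before reading the computed shift, and the y sign was wrong. The side view shows the plug held upright at (330,300) between bores 1 and 2, clear of the gauge and touching nothing. I'll raise a little and take the computed -73.6 mm.

```bash
python3 -m pendant '[[[0.1,0,0,-0.01,0],[0.1,0,-0.02,-0.01,0],[0.1,0,-0.045,-0.01,0],[0.1,0,-0.0736,-0.01,0],[0.1,0,-0.0736,-0.01,0],[0.1,0,-0.0736,0,0],[0.1,0,-0.0736,0,0],[0.1,0,-0.0736,0,0]]]'
python3 - <<'E'
from h import *
go(628.2,-119.9,51)
E
```

```text
t: 9.15
eef_pos: [628.5, -119.1, 60.4]
tcp_rot: [3.141, -0.001, 2.779]
ft_force: [-0.4, -0.4, -2.0]
opening: 0.224
shift [-0.02 -0.87  9.44] pos [ 628.49 -119.07   60.44] F [-0.4  -0.43 -1.97] t 9.15 op 0.224 rot [ 3.1415e+00 -7.0000e-04  2.7787e+00]
```

```bash
python3 -m pendant '[[[0.1,0,0,0.003,0],[0.1,0,0,0.006,0],[0.1,0,0,0.0075,0],[0.1,0,0,0.0075,0],[0.1,0,0,0.0075,0],[0.1,0,0,0.0075,0],[0.1,0,0,0.0075,0],[0.1,0,0,0.0075,0]]]'; python3 -c "
from h import *
go(628.2,-119.9,51)"
```

```text
t: 9.95
eef_pos: [628.5, -120.0, 53.4]
tcp_rot: [3.141, 0.0, 2.778]
ft_force: [-0.6, 0.5, -2.3]
opening: 0.233
shift [ 0.26 -0.04  2.42] pos [ 628.46 -119.95   53.42] F [-0.55  0.52 -2.29] t 9.95 op 0.233 rot [3.1415e+00 2.0000e-04 2.7778e+00]
```

Contact should come in about 2.6 mm, so I'll creep down.

```bash
python3 -m pendant '[[[0.1,0,0,0.0005,0],[0.1,0,0,0.001,0],[0.1,0,0,0.0013,0],[0.1,0,0,0.0016,0],[0.1,0,0,0.0019,0],[0.1,0,0,0.0022,0],[0.1,0,0,0.0022,0],[0.1,0,0,0.0022,0]]]'; python3 -m pendant '[[[0.1,0,0,0.0002,0],[0.1,0,0,0.0002,0],[0.1,0,0,0.0004,0],[0.1,0,0,0.0004,0],[0.1,0,0,0.0006,0],[0.1,0,0,0.0006,0],[0.1,0,0,0.0006,0],[0.1,0,0,0.0006,0]]]'; python3 -c "
from h import *
go(628.2,-119.9,51)"
```

```text
t: 10.75
eef_pos: [628.4, -119.9, 51.1]
tcp_rot: [3.141, 0.0, 2.778]
ft_force: [-0.6, 0.8, -1.0]
opening: 0.223
t: 11.55
eef_pos: [628.5, -119.9, 50.7]
tcp_rot: [3.141, 0.0, 2.778]
ft_force: [-2.0, 1.1, 4.9]
opening: 0.227
shift [ 0.27 -0.05 -0.27] pos [ 628.47 -119.95   50.73] F [-1.98  1.05  4.86] t 11.55 op 0.227 rot [3.1415e+00 2.0000e-04 2.7778e+00]
```

The plug met the rim at TCP z of about 51.0, the expected height, with roughly 6.5 N of contact and no entry. Bore0 does not take it. Next I'll raise and move to bore1.

```bash
python3 -m pendant '[[[0.1,0,0,0,0],[0.1,0,0,0,0],[0.1,0,0,-0.004,0],[0.1,0,0,-0.012,0],[0.1,0,0,-0.012,0],[0.1,0,0,-0.012,0],[0.1,0,0,-0.012,0],[0.1,0,0,-0.012,0]]]'; python3 -c "
from h import *
go(626.6,-64.4,58)"
```

```text
t: 12.35
eef_pos: [628.3, -119.9, 62.3]
tcp_rot: [3.142, -0.0, 2.778]
ft_force: [0.0, -0.2, -1.4]
opening: 0.233
shift [21.34 51.25  4.31] pos [ 628.31 -119.88   62.31] F [ 0.02 -0.15 -1.37] t 12.35 op 0.233 rot [ 3.1415e+00 -3.0000e-04  2.7778e+00]
```

```bash
python3 -m pendant '[[[0.1,0.007,0.017,0,0],[0.1,0.014,0.034,0,0],[0.1,0.0213,0.0512,0,0],[0.1,0.0213,0.0512,0,0],[0.1,0.0213,0.0512,0.003,0],[0.1,0.0213,0.0512,0.005,0],[0.1,0.0213,0.0512,0.005,0],[0.1,0.0213,0.0512,0.005,0]]]'; python3 -c "
from h import *
go(626.6,-64.4,55)"
```

```text
t: 13.15
eef_pos: [626.7, -64.9, 57.4]
tcp_rot: [3.142, -0.0, 2.777]
ft_force: [0.5, 0.1, -1.7]
opening: 0.227
shift [0.27 0.46 2.38] pos [626.69 -64.92  57.38] F [ 0.53  0.13 -1.69] t 13.15 op 0.227 rot [ 3.1416e+00 -2.0000e-04  2.7772e+00]
```

```bash
python3 -m pendant '[[[0.1,0,0,0,0],[0.1,0,0,0.0005,0],[0.1,0,0,0.001,0],[0.1,0,0,0.0015,0],[0.1,0,0,0.0018,0],[0.1,0,0,0.0021,0],[0.1,0,0,0.0023,0],[0.1,0,0,0.0023,0]]]'; python3 -m pendant '[[[0.1,0,0,0.0002,0],[0.1,0,0,0.0002,0],[0.1,0,0,0.0004,0],[0.1,0,0,0.0004,0],[0.1,0,0,0.0006,0],[0.1,0,0,0.0006,0],[0.1,0,0,0.0006,0],[0.1,0,0,0.0006,0]]]'; python3 -c "
from h import *
go(626.6,-64.4,55)"
```

```text
t: 13.95
eef_pos: [626.7, -64.5, 55.2]
tcp_rot: [3.142, -0.0, 2.778]
ft_force: [0.5, 0.2, -2.0]
opening: 0.228
t: 14.75
eef_pos: [626.8, -64.5, 54.7]
tcp_rot: [3.141, 0.0, 2.778]
ft_force: [-0.3, -0.2, 1.2]
opening: 0.229
shift [ 0.18  0.03 -0.26] pos [626.76 -64.49  54.74] F [-0.28 -0.19  1.23] t 14.75 op 0.229 rot [3.1415e+00 2.0000e-04 2.7778e+00]
```

The plug touched at TCP z of 54.9, which is bore1's rim height, with about 3 N. To tell "too big" from "off centre", I'll feel around by 1.5 mm each way with the same light press. A drop would show as the force vanishing.

```bash
python3 -m pendant '[[[0.1,0,0,0.0002,0],[0.1,0,0,0.0002,0],[0.1,0.0005,0,0.0002,0],[0.1,0.001,0,0.0002,0],[0.1,0.0015,0,0.0002,0],[0.1,0.0015,0,0.0002,0],[0.1,0.0015,0,0.0002,0],[0.1,0.0015,0,0.0002,0]]]'; python3 -c "
from h import *
go(626.6,-64.4,55)"; python3 -m pendant '[[[0.1,-0.0005,0,0,0],[0.1,-0.001,0,0,0],[0.1,-0.0015,0,0,0],[0.1,-0.002,0,0,0],[0.1,-0.0025,0,0,0],[0.1,-0.003,0,0,0],[0.1,-0.003,0,0,0],[0.1,-0.003,0,0,0]]]';  python3 -c "
from h import *
go(626.6,-64.4,55)"
```

```text
t: 15.55
eef_pos: [625.8, -64.1, 54.7]
tcp_rot: [3.141, 0.001, 2.778]
ft_force: [2.4, -1.1, 5.8]
opening: 0.223
shift [-0.86 -0.   -0.26] pos [625.8  -64.09  54.74] F [ 2.39 -1.15  5.83] t 15.55 op 0.223 rot [3.1413e+00 1.3000e-03 2.7778e+00]
t: 16.35
eef_pos: [626.5, -64.4, 54.5]
tcp_rot: [-3.141, -0.004, 2.778]
ft_force: [-5.6, 1.5, 11.5]
opening: 0.227
shift [-0.07  0.01 -0.48] pos [626.53 -64.38  54.52] F [-5.56  1.48 11.51] t 16.35 op 0.227 rot [-3.1414 -0.0039  2.7779]
```

Friction holds the foot while I drag it: 5.6 N sideways and 11.5 N down. I'll lift and re-place at each offset instead.

```bash
python3 -m pendant '[[[0.1,0,0,-0.001,0],[0.1,0,0,-0.002,0],[0.1,0,0,-0.002,0],[0.1,0,0,-0.002,0],[0.1,0,0,-0.002,0],[0.1,0,0,-0.002,0],[0.1,0,0,-0.002,0],[0.1,0,0,-0.002,0]]]'; python3 - <<'E'
from h import *
go(626.6,-64.4,55)
c=cam('wrist'); cv2.imwrite('pics/w5.png',cv2.resize(c['image'][60:270,190:470],None,fx=2.8,fy=2.8,interpolation=2))
E
```

```text
t: 17.15
eef_pos: [628.1, -65.0, 56.4]
tcp_rot: [3.141, 0.0, 2.778]
ft_force: [-0.4, 0.2, -1.1]
opening: 0.225
shift [1.67 0.04 1.42] pos [628.14 -65.03  56.42] F [-0.39  0.2  -1.13] t 17.15 op 0.225 rot [3.1415 0.     2.7778]
```

View pics/w5.png

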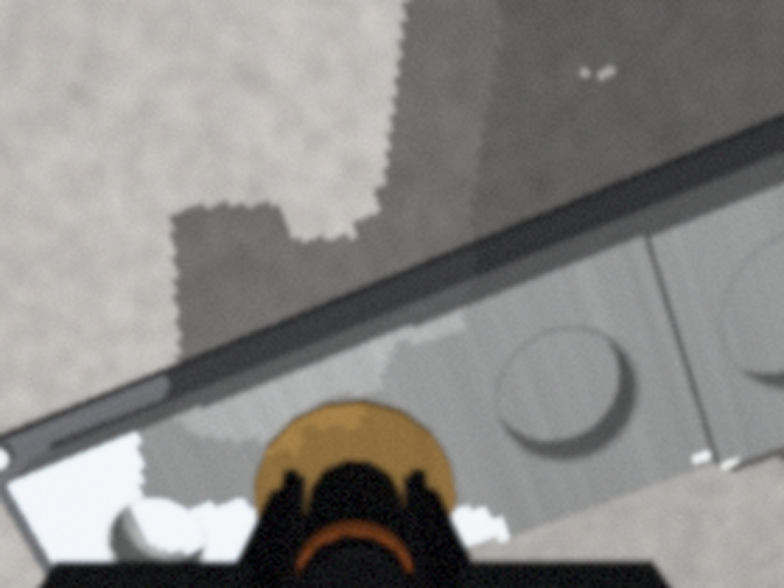

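The wrist view shows the collar at crop (355,480), over bore1. Bore2's mouth is beside it at crop (566,392), i.e. image (392.1,200), and bore0 is at (155,530). I'll use this near view for a second estimate of the alignment.

```bash
python3 - <<'E'
from h import *
from scipy.optimize import least_squares
c=cam('wrist'); im=c['image'].astype(int); P=pts(c); go(626.6,-64.4,55)
b,g,r=im[...,0],im[...,1],im[...,2]
m=((r-b)>40)&(g-b>15); m[:195]=0;m[262:]=0;m[:,:270]=0;m[:,362:]=0
ed=[(u,np.where(m[:,u])[0][0]-0.5) for u in range(270,362) if m[:,u].any() and np.where(m[:,u])[0][0]<232]
t=env.state()['eef_pos']; h=t[2]-15
q=np.array([onplane(c,u,v,h)[:2] for u,v in ed])
s=least_squares(lambda p:np.hypot(q[:,0]-p[0],q[:,1]-p[1])-24,[629,-66],loss='soft_l1',f_scale=.5); print('collar',s.x,'off',s.x-t[:2],np.abs(s.fun).mean())
B2=onplane(c,392.1,200,34)[:2]; ey=np.array([-.0303,.9995]); print('bore2',B2,'bore1',B2-56*ey,'bore0 from it',B2-112*ey)
print('TCP for bore1',t[:2]+B2-56*ey-s.x)
q=P.reshape(-1,3); mm=(abs(q[:,0]-628)<50)&(abs(q[:,1]+35)<140)&(q[:,2]>22)&(q[:,2]<44); print(cv2.minAreaRect(q[mm][:,:2].astype(np.float32)))
# rim circle refit: depth step points just outside, inside dips
d=np.hypot(q[:,0]-B2[0],q[:,1]-B2[1]); k=q[(d<24)&(q[:,2]>33)&(q[:,2]<37)]; 
f=lambda p:np.sum(np.hypot(k[:,0]-p[0],k[:,1]-p[1])<16.0)
G=[(f((B2[0]+i*.25,B2[1]+j*.25)),i*.25,j*.25) for i in range(-12,13) for j in range(-12,13)]; mn=min(G)[0]; A=np.array([x[1:] for x in G if x[0]<=mn+2]); print('void centre shift',A.mean(0),mn,len(A),'z',np.median(k[:,2]))
E
```

```text
shift [1.64 0.04 1.41] pos [628.12 -65.02  56.41] F [ 0.37 -0.06 -2.21] t 17.25 op 0.226 rot [ 3.1415 -0.      2.7778]
collar [630.14065993 -66.36181419] off [ 2.02062647 -1.33770627] 0.154308791738868
bore2 [626.05636511  -9.98316409] bore1 [627.75316511 -65.95516409] bore0 from it [ 629.44996511 -121.92716409]
TCP for bore1 [625.73253863 -64.61745782]
((627.2990112304688, -37.872352600097656), (61.215293884277344, 225.2259521484375), 1.7177305221557617)
void centre shift [ 0.    -0.125] 1 2 z 35.133776046704355
```

The second estimate puts the bore1 TCP at (625.7,-64.6), against (626.6,-64.4) before, so the first trial was within about 1 mm. I'll re-place at (626.0,-64.5).

```bash
python3 -m pendant '[[[0.1,0.001,0,0,0],[0.1,0.002,0,0,0],[0.1,0.002,0,0.0005,0],[0.1,0.002,0,0.001,0],[0.1,0.002,0,0.0014,0],[0.1,0.002,0,0.0018,0],[0.1,0.002,0,0.0021,0],[0.1,0.002,0,0.0021,0]]]'; python3 -c "
from h import *
go(626.2,-64.5,55)"
```

```text
t: 18.05
eef_pos: [626.4, -64.3, 54.7]
tcp_rot: [3.141, 0.0, 2.778]
ft_force: [-1.0, 0.3, 4.0]
opening: 0.225
shift [ 0.09 -0.2  -0.33] pos [626.36 -64.35  54.67] F [-0.99  0.35  4.01] t 18.05 op 0.225 rot [3.1414e+00 4.0000e-04 2.7778e+00]
```

```bash
python3 -m pendant '[[[0.1,0,0,-0.001,0],[0.1,0,0,-0.0015,0],[0.1,0,0.0013,-0.0015,0],[0.1,0,0.0013,-0.001,0],[0.1,0,0.0013,-0.0005,0],[0.1,0,0.0013,0,0],[0.1,0,0.0013,0,0],[0.1,0,0.0013,0,0]]]'; python3 -c "
from h import *
go(626.2,-64.5,55)"; python3 -m pendant '[[[0.1,0,0,-0.001,0],[0.1,0,0,-0.0015,0],[0.1,0,-0.0026,-0.0015,0],[0.1,0,-0.0026,-0.001,0],[0.1,0,-0.0026,-0.0005,0],[0.1,0,-0.0026,0,0],[0.1,0,-0.0026,0,0],[0.1,0,-0.0026,0,0]]]'; python3 -c "
from h import *
go(626.2,-64.5,55)"; python3 -m pendant '[[[0.1,0,0,-0.001,0],[0.1,0,0,-0.0015,0],[0.1,0.0015,0.0013,-0.0015,0],[0.1,0.0015,0.0013,-0.001,0],[0.1,0.0015,0.0013,-0.0005,0],[0.1,0.0015,0.0013,0,0],[0.1,0.0015,0.0013,0,0],[0.1,0.0015,0.0013,0,0]]]'; python3 -c "
from h import *
go(626.2,-64.5,55)"
```

```text
t: 18.85
eef_pos: [626.8, -63.1, 54.7]
tcp_rot: [3.141, 0.0, 2.778]
ft_force: [-2.1, -0.2, 5.2]
opening: 0.226
shift [ 0.08 -1.54 -0.31] pos [626.82 -63.09  54.69] F [-2.12 -0.16  5.22] t 18.85 op 0.226 rot [3.1414e+00 4.0000e-04 2.7778e+00]
t: 19.65
eef_pos: [625.9, -65.6, 54.7]
tcp_rot: [-3.142, 0.0, 2.778]
ft_force: [-1.9, -1.0, 4.7]
opening: 0.224
shift [ 0.09  1.19 -0.31] pos [625.86 -65.64  54.69] F [-1.93 -0.96  4.7 ] t 19.65 op 0.224 rot [-3.1416e+00  4.0000e-04  2.7779e+00]
t: 20.45
eef_pos: [624.9, -63.7, 54.7]
tcp_rot: [3.141, 0.0, 2.778]
ft_force: [-1.5, 1.9, 5.3]
opening: 0.229
shift [-1.48 -0.29 -0.33] pos [624.92 -63.71  54.67] F [-1.46  1.93  5.31] t 20.45 op 0.229 rot [3.1413e+00 3.0000e-04 2.7778e+00]
```

Six placements around the bore1 centre all rested at rim height with 3–7 N and never dropped, so bore1 does not take it. Next I'll lift and go to bore2, TCP target (624.4,-8.6), with contact expected at z of about 58.9.

```bash
python3 -m pendant '[[[0.1,0,0,-0.004,0],[0.1,0,0,-0.008,0],[0.1,0,0,-0.012,0],[0.1,0,0,-0.012,0],[0.1,0,0,-0.012,0],[0.1,0,0,-0.012,0],[0.1,0,0,-0.012,0],[0.1,0,0,-0.012,0]]]'; python3 -c "
from h import *
go(624.4,-8.6,61.5)"
```

```text
t: 21.25
eef_pos: [624.8, -63.8, 66.2]
tcp_rot: [3.142, -0.0, 2.778]
ft_force: [0.3, -1.0, -1.6]
opening: 0.223
shift [20.02 51.44  4.7 ] pos [624.8 -63.8  66.2] F [ 0.28 -1.02 -1.63] t 21.25 op 0.223 rot [ 3.1415e+00 -2.0000e-04  2.7778e+00]
```

```bash
python3 -m pendant '[[[0.1,0.007,0.017,0,0],[0.1,0.014,0.034,0,0],[0.1,0.02,0.0514,0,0],[0.1,0.02,0.0514,0,0],[0.1,0.02,0.0514,0.003,0],[0.1,0.02,0.0514,0.005,0],[0.1,0.02,0.0514,0.005,0],[0.1,0.02,0.0514,0.005,0]]]'; python3 -m pendant '[[[0.1,0,0,0,0],[0.1,0,0,0.0005,0],[0.1,0,0,0.001,0],[0.1,0,0,0.0015,0],[0.1,0,0,0.0018,0],[0.1,0,0,0.002,0],[0.1,0,0,0.002,0],[0.1,0,0,0.002,0]]]'; python3 -c "
from h import *
go(624.4,-8.6,59)"
```

```text
t: 22.05
eef_pos: [624.4, -9.1, 61.2]
tcp_rot: [3.142, -0.0, 2.777]
ft_force: [0.1, -0.4, -2.2]
opening: 0.226
t: 22.85
eef_pos: [624.4, -8.6, 59.3]
tcp_rot: [3.141, -0.0, 2.778]
ft_force: [-0.0, -0.4, -1.7]
opening: 0.227
shift [0.06 0.01 0.32] pos [624.45  -8.63  59.32] F [-0.01 -0.43 -1.7 ] t 22.85 op 0.227 rot [ 3.1415 -0.      2.7778]
```

```bash
python3 -m pendant '[[[0.1,0,0,0.0002,0],[0.1,0,0,0.0004,0],[0.1,0,0,0.0005,0],[0.1,0,0,0.0006,0],[0.1,0,0,0.0007,0],[0.1,0,0,0.0008,0],[0.1,0,0,0.0008,0],[0.1,0,0,0.0008,0]]]'; python3 -c "
from h import *
go(624.4,-8.6,59)"
```

```text
t: 23.65
eef_pos: [624.5, -8.7, 58.6]
tcp_rot: [3.141, 0.0, 2.778]
ft_force: [0.0, -1.5, 1.2]
opening: 0.232
shift [ 0.13  0.01 -0.37] pos [624.51  -8.66  58.63] F [ 0.01 -1.49  1.19] t 23.65 op 0.232 rot [3.1415e+00 2.0000e-04 2.7778e+00]
```

This touch reads close to rim height (58.63 against 58.74 expected), with about 3 N. I'll press slightly more and probe around.

```bash
python3 -m pendant '[[[0.1,0,0,0.0001,0],[0.1,0,0,0.0002,0],[0.1,0,0,0.0003,0],[0.1,0,0,0.0003,0],[0.1,0,0,0.0003,0],[0.1,0,0,0.0003,0],[0.1,0,0,0.0003,0],[0.1,0,0,0.0003,0]]]'; python3 -c "
from h import *
go(624.4,-8.6,59)"; python3 -m pendant '[[[0.1,0,0,-0.001,0],[0.1,0,0,-0.0015,0],[0.1,0,0.0013,-0.0015,0],[0.1,0,0.0013,-0.001,0],[0.1,0,0.0013,-0.0005,0],[0.1,0,0.0013,0,0],[0.1,0,0.0013,0,0],[0.1,0,0.0013,0,0]]]'; python3 -c "
from h import *
go(624.4,-8.6,59)"
```

```text
t: 24.45
eef_pos: [624.6, -8.7, 58.4]
tcp_rot: [3.141, 0.0, 2.778]
ft_force: [-1.1, -0.4, 5.2]
opening: 0.232
shift [ 0.18  0.01 -0.57] pos [624.57  -8.68  58.43] F [-1.07 -0.43  5.15] t 24.45 op 0.232 rot [3.1414e+00 4.0000e-04 2.7778e+00]
t: 25.25
eef_pos: [625.0, -7.4, 58.6]
tcp_rot: [3.141, 0.0, 2.778]
ft_force: [-0.9, 1.3, 4.1]
opening: 0.223
shift [ 0.13 -1.34 -0.45] pos [625.    -7.39  58.55] F [-0.94  1.25  4.13] t 25.25 op 0.223 rot [3.1413e+00 3.0000e-04 2.7777e+00]
```

```bash
python3 -m pendant '[[[0.1,0,0,-0.001,0],[0.1,0,0,-0.0015,0],[0.1,0,-0.0026,-0.0015,0],[0.1,0,-0.0026,-0.001,0],[0.1,0,-0.0026,-0.0005,0],[0.1,0,-0.0026,0,0],[0.1,0,-0.0026,0,0],[0.1,0,-0.0026,0,0]]]'; python3 -c "
from h import *
go(624.4,-8.6,59)"; python3 -m pendant '[[[0.1,0,0,-0.001,0],[0.1,0,0,-0.0015,0],[0.1,-0.0013,0.0013,-0.0015,0],[0.1,-0.0013,0.0013,-0.001,0],[0.1,-0.0013,0.0013,-0.0005,0],[0.1,-0.0013,0.0013,0,0],[0.1,-0.0013,0.0013,0,0],[0.1,-0.0013,0.0013,0,0]]]'; python3 -c "
from h import *
go(624.4,-8.6,59)"; python3 -m pendant '[[[0.1,0,0,-0.001,0],[0.1,0,0,-0.0015,0],[0.1,0.0026,0,-0.0015,0],[0.1,0.0026,0,-0.001,0],[0.1,0.0026,0,-0.0005,0],[0.1,0.0026,0,0,0],[0.1,0.0026,0,0,0],[0.1,0.0026,0,0,0]]]'; python3 -c "
from h import *
go(624.4,-8.6,59)"
```

```text
t: 26.05
eef_pos: [624.1, -10.0, 58.6]
tcp_rot: [3.142, 0.0, 2.778]
ft_force: [-2.0, -1.5, 4.3]
opening: 0.225
shift [ 0.17  1.38 -0.45] pos [624.06  -9.95  58.55] F [-1.99 -1.48  4.31] t 26.05 op 0.225 rot [3.1416e+00 4.0000e-04 2.7779e+00]
t: 26.85
eef_pos: [625.6, -9.1, 58.2]
tcp_rot: [3.142, -0.0, 2.778]
ft_force: [0.0, -0.6, -2.6]
opening: 0.226
shift [ 1.33  0.03 -0.81] pos [625.64  -9.1   58.19] F [ 0.04 -0.59 -2.64] t 26.85 op 0.226 rot [ 3.1415e+00 -1.0000e-04  2.7778e+00]
t: 27.65
eef_pos: [623.4, -8.2, 58.6]
tcp_rot: [3.141, 0.0, 2.778]
ft_force: [-1.8, -0.2, 5.2]
opening: 0.225
shift [-1.12  0.   -0.4 ] pos [623.35  -8.2   58.6 ] F [-1.85 -0.17  5.24] t 27.65 op 0.225 rot [3.1414e+00 4.0000e-04 2.7778e+00]
```

At TCP (625.64,-9.1) the force vanished at z 58.2, so the plug starts to enter bore2 there. That means my centre was off by 1–2 mm along tool -x, so my bore1 verdict isn't safe yet. Before going deeper than 3 mm here, I'll dip about 1.8 mm to find the true centre from side forces, then recheck bore1 at that offset.

```bash
python3 -m pendant '[[[0.1,0,0,-0.001,0],[0.1,0,0,-0.0015,0],[0.1,-0.0029,0,-0.0015,0],[0.1,-0.0029,0,-0.001,0],[0.1,-0.0029,0,-0.0005,0],[0.1,-0.0029,0,0,0],[0.1,-0.0029,0,0.0003,0],[0.1,-0.0029,0,0.0003,0]]]'; python3 -c "
from h import *
go(625.9,-9.2,57.2)"; python3 -m pendant '[[[0.1,0,0,0.0002,0],[0.1,0,0,0.0004,0],[0.1,0,0,0.0006,0],[0.1,0,0,0.0006,0],[0.1,0,0,0.0006,0],[0.1,0,0,0.0006,0],[0.1,0,0,0.0006,0],[0.1,0,0,0.0006,0]]]'; python3 -c "
from h import *
go(625.9,-9.2,57.2)"
```

```text
t: 28.45
eef_pos: [625.9, -9.2, 57.9]
tcp_rot: [3.142, -0.0, 2.778]
ft_force: [-0.1, 0.8, -2.1]
opening: 0.225
shift [-0.   -0.03  0.65] pos [625.91  -9.17  57.85] F [-0.11  0.81 -2.15] t 28.45 op 0.225 rot [ 3.1415e+00 -1.0000e-04  2.7778e+00]
t: 29.25
eef_pos: [626.0, -9.2, 57.3]
tcp_rot: [3.141, 0.0, 2.778]
ft_force: [0.1, 0.5, -2.2]
opening: 0.228
shift [ 0.06 -0.02  0.14] pos [625.96  -9.2   57.34] F [ 0.06  0.47 -2.21] t 29.25 op 0.228 rot [3.1415e+00 1.0000e-04 2.7778e+00]
```

The plug is 1.5 mm in and force-free at (625.96,-9.20). I'll measure the side play gently here: about ±0.5 mm would mean a 32 mm spigot, ±2.5 mm a 28 mm one.

```bash
python3 -m pendant '[[[0.1,-0.0003,0,0,0],[0.1,-0.0006,0,0,0],[0.1,-0.0009,0,0,0],[0.1,-0.0012,0,0,0],[0.1,-0.0015,0,0,0],[0.1,-0.0015,0,0,0],[0.1,-0.0015,0,0,0],[0.1,-0.0015,0,0,0]]]'; python3 -c "
from h import *
go(625.9,-9.2,57.2)"; python3 -m pendant '[[[0.1,0.0005,0,0,0],[0.1,0.001,0,0,0],[0.1,0.0015,0,0,0],[0.1,0.002,0,0,0],[0.1,0.0025,0,0,0],[0.1,0.0025,0,0,0],[0.1,0.0025,0,0,0],[0.1,0.0025,0,0,0]]]'; python3 -c "
from h import *
go(625.9,-9.2,57.2)"
```

```text
t: 30.05
eef_pos: [627.2, -9.7, 57.3]
tcp_rot: [3.142, -0.0, 2.778]
ft_force: [-1.5, 0.9, -0.5]
opening: 0.226
shift [1.37 0.03 0.08] pos [627.17  -9.71  57.28] F [-1.53  0.85 -0.53] t 30.05 op 0.226 rot [ 3.1416e+00 -4.0000e-04  2.7778e+00]
t: 30.85
eef_pos: [625.2, -8.9, 57.4]
tcp_rot: [3.141, 0.001, 2.778]
ft_force: [1.7, -1.7, -1.1]
opening: 0.231
shift [-0.72 -0.03  0.2 ] pos [625.24  -8.92  57.4 ] F [ 1.69 -1.71 -1.1 ] t 30.85 op 0.231 rot [3.1414e+00 5.0000e-04 2.7778e+00]
```

The play along tool x is about 2 mm wall to wall including compliance, far short of the 5 mm a 28 mm spigot would have. The centre is near (626.2,-9.3). I'll recentre and do the same in y to settle it.

```bash
python3 -m pendant '[[[0.1,-0.0006,0,0,0],[0.1,-0.0013,0,0,0],[0.1,-0.0013,0.0004,0,0],[0.1,-0.0013,0.0008,0,0],[0.1,-0.0013,0.0012,0,0],[0.1,-0.0013,0.0015,0,0],[0.1,-0.0013,0.0015,0,0],[0.1,-0.0013,0.0015,0,0]]]'; python3 -c "
from h import *
go(626.2,-9.3,57.2)"; python3 -m pendant '[[[0.1,0,-0.0005,0,0],[0.1,0,-0.001,0,0],[0.1,0,-0.0015,0,0],[0.1,0,-0.002,0,0],[0.1,0,-0.0025,0,0],[0.1,0,-0.003,0,0],[0.1,0,-0.003,0,0],[0.1,0,-0.003,0,0]]]'; python3 -c "
from h import *
go(626.2,-9.3,57.2)"
```

```text
t: 31.65
eef_pos: [626.5, -8.4, 57.3]
tcp_rot: [-3.141, -0.0, 2.778]
ft_force: [-1.9, -5.3, -2.3]
opening: 0.226
shift [-0.08 -0.96  0.07] pos [626.47  -8.38  57.27] F [-1.94 -5.35 -2.26] t 31.65 op 0.226 rot [-3.1409e+00 -5.0000e-04  2.7779e+00]
t: 32.45
eef_pos: [625.7, -10.6, 57.3]
tcp_rot: [3.141, 0.0, 2.778]
ft_force: [0.7, 0.4, -2.4]
opening: 0.226
shift [0.04 1.38 0.15] pos [625.74 -10.61  57.35] F [ 0.69  0.4  -2.39] t 32.45 op 0.226 rot [3.1413e+00 1.0000e-04 2.7778e+00]
```

The y result is ambiguous: 5 N at +1 mm but nothing yet at -1.4 mm. I'll push slightly further in -y.

```bash
python3 -m pendant '[[[0.1,0,-0.0003,0,0],[0.1,0,-0.0006,0,0],[0.1,0,-0.0009,0,0],[0.1,0,-0.001,0,0],[0.1,0,-0.001,0,0],[0.1,0,-0.001,0,0],[0.1,0,-0.001,0,0],[0.1,0,-0.001,0,0]]]'; python3 -c "
from h import *
go(626.2,-9.3,57.2)"
```

```text
t: 33.25
eef_pos: [625.6, -11.0, 57.4]
tcp_rot: [3.141, 0.0, 2.778]
ft_force: [1.8, 5.5, -1.9]
opening: 0.227
shift [0.07 1.75 0.24] pos [625.65 -10.96  57.44] F [ 1.84  5.47 -1.91] t 33.25 op 0.227 rot [3.1405e+00 5.0000e-04 2.7778e+00]
```

There is a 5.7 N wall at -1.75, mirroring the one at +0.96. Both walls are about 2 mm apart in x and y, so the plug is captive in bore2 with small play (32 mm spigot). A 28 mm one would show 5 mm, and the placements that stayed on the rim also rule it out. The centre is about (626.05,-9.65), so I'll recentre and lower in bore2.

```bash
python3 -m pendant '[[[0.1,0,0.001,0,0],[0.1,0,0.0021,0,0],[0.1,0,0.0021,0,0],[0.1,0,0.0021,0.0005,0],[0.1,0,0.0021,0.001,0],[0.1,0,0.0021,0.001,0],[0.1,0,0.0021,0.001,0],[0.1,0,0.0021,0.001,0]]]'; python3 -c "
from h import *
go(626.05,-9.65,48.75)"
```

```text
t: 34.05
eef_pos: [626.1, -9.7, 56.3]
tcp_rot: [3.142, -0.0, 2.778]
ft_force: [1.1, 0.0, -1.5]
opening: 0.222
shift [0.04 0.04 7.58] pos [626.07  -9.71  56.33] F [ 1.11  0.   -1.52] t 34.05 op 0.222 rot [ 3.1415 -0.      2.7778]
```

The plug is now 2.4 mm in and force-free. One more play check at this depth before passing 3 mm.

```bash
python3 -m pendant '[[[0.1,0,0.0004,0,0],[0.1,0,0.0008,0,0],[0.1,0,0.0012,0,0],[0.1,0,0.0012,0,0],[0.1,0,0.0012,0,0],[0.1,0,0.0012,0,0],[0.1,0,0.0012,0,0],[0.1,0,0.0012,0,0]]]'; python3 -c "
from h import *
go(626.05,-9.65,48.75)"; python3 -m pendant '[[[0.1,0,-0.0008,0,0],[0.1,0,-0.0016,0,0],[0.1,0,-0.0024,0,0],[0.1,0,-0.0024,0,0],[0.1,0,-0.0024,0,0],[0.1,0,-0.0024,0,0],[0.1,0,-0.0024,0,0],[0.1,0,-0.0024,0,0]]]'; python3 -c "
from h import *
go(626.05,-9.65,48.75)"
```

```text
t: 34.85
eef_pos: [626.5, -8.7, 56.3]
tcp_rot: [-3.142, -0.0, 2.778]
ft_force: [-1.2, -1.1, -1.1]
opening: 0.225
shift [ 0.05 -1.06  7.59] pos [626.47  -8.68  56.34] F [-1.24 -1.11 -1.11] t 34.85 op 0.225 rot [-3.1416 -0.      2.7777]
t: 35.65
eef_pos: [625.7, -10.6, 56.3]
tcp_rot: [3.141, 0.0, 2.778]
ft_force: [1.0, 1.9, -1.5]
opening: 0.221
shift [0.04 1.04 7.59] pos [625.72 -10.64  56.34] F [ 0.99  1.94 -1.55] t 35.65 op 0.221 rot [3.1413e+00 1.0000e-04 2.7778e+00]
```

Opposite wall forces appear at ±1 mm, symmetric about (626.1,-9.7). The plug is captive with small play, so I'll recentre and lower.

```bash
python3 -m pendant '[[[0.1,0,0.0006,0,0],[0.1,0,0.0012,0,0],[0.1,0,0.0012,0.0005,0],[0.1,0,0.0012,0.0012,0],[0.1,0,0.0012,0.002,0],[0.1,0,0.0012,0.003,0],[0.1,0,0.0012,0.003,0],[0.1,0,0.0012,0.003,0]]]'; python3 -c "
from h import *
go(626.05,-9.65,48.75)"
```

```text
t: 36.45
eef_pos: [626.1, -9.7, 53.3]
tcp_rot: [3.142, -0.0, 2.778]
ft_force: [-0.7, 0.2, -0.7]
opening: 0.226
shift [0.02 0.03 4.55] pos [626.06  -9.68  53.3 ] F [-0.75  0.23 -0.73] t 36.45 op 0.226 rot [ 3.1415e+00 -1.0000e-04  2.7778e+00]
```

```bash
python3 -m pendant '[[[0.1,0,0,0.001,0],[0.1,0,0,0.002,0],[0.1,0,0,0.003,0],[0.1,0,0,0.0035,0],[0.1,0,0,0.0039,0],[0.1,0,0,0.0042,0],[0.1,0,0,0.0042,0],[0.1,0,0,0.0042,0]]]'; python3 -c "
from h import *
go(626.05,-9.65,48.75)"
```

```text
t: 37.25
eef_pos: [626.1, -9.7, 49.2]
tcp_rot: [3.141, 0.0, 2.778]
ft_force: [-0.3, -0.2, -1.5]
opening: 0.226
shift [0.05 0.01 0.41] pos [626.09  -9.68  49.16] F [-0.34 -0.2  -1.45] t 37.25 op 0.226 rot [3.1415 0.     2.7778]
```

The plug is 9.6 mm in with no force. I'll seat the last 0.5 mm softly.

```bash
python3 -m pendant '[[[0.1,0,0,0.0002,0],[0.1,0,0,0.0003,0],[0.1,0,0,0.0004,0],[0.1,0,0,0.0005,0],[0.1,0,0,0.0006,0],[0.1,0,0,0.0007,0],[0.1,0,0,0.0007,0],[0.1,0,0,0.0007,0]]]'; python3 -c "
from h import *
go(626.05,-9.65,48.75)"
```

```text
t: 38.05
eef_pos: [626.1, -9.7, 48.8]
tcp_rot: [3.141, 0.0, 2.778]
ft_force: [-1.3, 0.5, 6.6]
opening: 0.223
shift [ 0.07 -0.02  0.01] pos [626.12  -9.66  48.76] F [-1.26  0.53  6.56] t 38.05 op 0.223 rot [3.1414e+00 3.0000e-04 2.7779e+00]
```

The collar seated at z 48.8, 10 mm below the rim contact, with about 8 N. I'll ease off, open and retreat upward.

```bash
python3 -m pendant '[[[0.1,0,0,-0.0003,0],[0.1,0,0,-0.0004,0],[0.6,0,0,-0.0004,0],[0.6,0,0,-0.0004,0],[0.6,0,0,-0.0004,0],[0.6,0,0,-0.0004,0],[0.6,0,0,-0.0004,0],[0.6,0,0,-0.0004,0]]]'; python3 -m pendant '[[[0.6,0,0,0,0],[0.6,0,0,-0.005,0],[0.6,0,0,-0.015,0],[0.6,0,0,-0.035,0],[0.6,0,0,-0.06,0],[0.6,0,0,-0.09,0],[0.6,0,0,-0.12,0],[0.6,0,0,-0.12,0]]]'; python3 -m pendant '[[[0.6,-0.03,0,0,0],[0.6,-0.06,0,0,0],[0.6,-0.06,0,0,0],[0.6,-0.06,0,0,0],[0.6,-0.06,0,0,0],[0.6,-0.06,0,0,0],[0.6,-0.06,0,0,0],[0.6,-0.06,0,0,0]]]'
python3 - <<'E'
from h import *
go(626,-9.6,160)
c=cam('wrist'); P=pts(c); q=P.reshape(-1,3); d=np.hypot(q[:,0]-626,q[:,1]+10)
for a,b in((78,90),(35,42)):
    k=q[(d<30)&(q[:,2]>a)&(q[:,2]<b)]; print(len(k),np.median(k,0),k.min(0),k.max(0))
w=cv2.resize(c['image'][0:270,150:480],None,fx=1.8,fy=1.8,interpolation=2)
s=cv2.resize(cam('side')['image'][120:320,280:480],(600,600)[0:2],interpolation=2)[:486]
s=cv2.resize(s,(200,162)); cv2.imwrite('pics/w6.png',w)
c=cam('side'); cv2.imwrite('pics/s6.png',cv2.resize(c['image'][120:320,270:470],None,fx=3,fy=3,interpolation=2))
E
```

```text
t: 38.85
eef_pos: [626.1, -9.7, 48.8]
tcp_rot: [3.142, 0.0, 2.778]
ft_force: [-0.1, -0.0, -0.6]
opening: 0.595
t: 39.65
eef_pos: [627.7, -9.8, 173.8]
tcp_rot: [3.14, 0.007, 2.778]
ft_force: [0.6, 0.6, 0.1]
opening: 0.601
t: 40.45
eef_pos: [681.9, -30.8, 169.1]
tcp_rot: [3.141, 0.0, 2.778]
ft_force: [-1.0, -0.4, -0.4]
opening: 0.605
shift [ 5.984e+01 -4.000e-02  9.050e+00] pos [681.94 -30.84 169.05] F [-1.03 -0.37 -0.45] t 40.45 op 0.605 rot [3.1415e+00 1.0000e-04 2.7780e+00]
528 [626.00969812  -9.82130586  82.96391179] [615.6174711  -20.70429264  78.03631315] [636.77136125   0.7963939   85.10207979]
1895 [621.80535452  -7.63506896  38.6934414 ] [596.71632091 -37.90209772  35.00068587] [655.72034176  19.91048106  41.69272567]
```

View pics/s6.png

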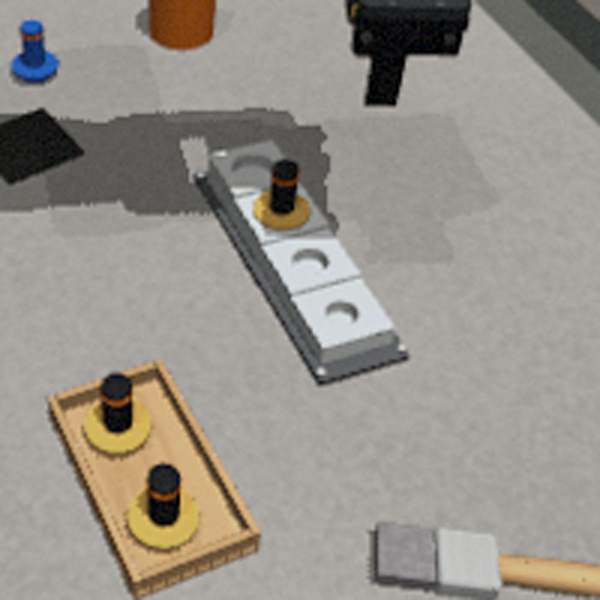

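View pics/w6.png

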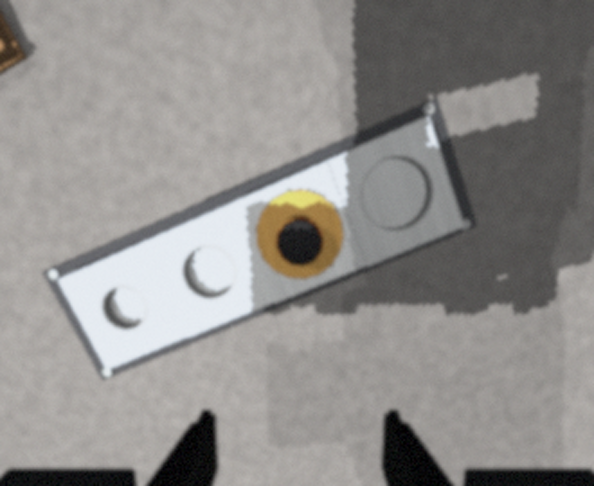

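The side view shows the plug upright in the third bore, collar flat on the step at (282,208), with the tray plugs at (117,405) and (163,500) and the brush undisturbed. The wrist view agrees: collar at (300,233), centred on the third step. The knob top reads z 83 (82 expected, plus about 1 mm camera bias). Handing in.

```bash
python3 -c "
from cell import env
print(env.job_done())"
```

```text
the job is handed in; nothing more can be done
None
```

The plug from the black pad stands fully home in the third bore (33 mm), so its spigot is 32 mm across. I tried it on bore 0, then bore 1, then bore 2, and handed the job in at about 40.6 s.

**How the bores answered**
- **Bore 0 (25 mm):** it rested on the rim at about 6.5 N and did not go in.
- **Bore 1 (29 mm):** it stayed on the rim in every placement, mostly 3–7 N. One sideways drag reached about 13 N, the highest press of the run.
- **Bore 2 (33 mm):** it went down exactly 10 mm and seated at about 8 N, and I let go.

**Last checks**
- The pictures show it upright, with the collar flat on the third step. The knob top read z 83 mm (82 expected, with the camera reading about 1 mm high), at (626.0, -9.8).
- The tray plugs and brush look undisturbed, and nothing touches the robot.

**What disagreed or went wrong**
- My camera estimate of the bore centres was 1–2 mm off. Four light placements on bore 2 stayed on the rim before one dropped in, so the bore 1 "no" was not fully safe on its own. I did not go back to bore 1.
- I relied instead on the side play felt while less than 3 mm into bore 2. It was about 2 mm with compliance, where a 28 mm spigot would have 5 mm. It was still more than the 1 mm a 32 mm spigot should have, which I put down to give in the grip.
- I typed one move with a wrong sign. It hovered off target and touched nothing.

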